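Tidy the porcelain-painting desk into its trays

ROBOT

A 7-joint arm with a two-finger parallel gripper is mounted at the origin on the work surface. World frame = base frame: x ahead of the robot, y to its left, z up, the work surface at z = 0. Lengths are in m, angles in rad, forces in N, time in s.
With the tool pointing down it reaches from about 0.4 to 0.85 m from the base axis. Payload 10.4 kg.
Tool frame: the origin (TCP) lies at the very end of the fingers, on their centre line; the grasp point (between the pads) lies 19 mm behind it; z points along the fingers, y is the direction in which the jaws open and shut (so a half turn about z gives the same grasp; the last joint's range is limited). The gripper opens to 87 mm and grips with 3 to 60 N. Pads are 19 mm wide; open, the fingers measure 117 mm over their backs; the gripper's body (75 mm by 190 mm) begins 51 mm behind the grasp point.
Start: joints at [-1.27, 0.332, -0.065, 1.46, 0.022, 1.35, -0.088], TCP at [0.199, 0.593, 0.223] pointing down, gripper open.
Joint ranges: [-2.6, 2.6], [-0.5, 2.12], [-1.47, 1.34], [0.16, 2.42], [-1.27, 4.41], [0.06, 2.06], [-2.6, 2.6]. Speed limits (rad/s): [2.22, 2.22, 2.79, 2.79, 3.14, 3.14, 3.14].

INTERFACE

Orientations are given as a unit quaternion [x, y, z, w].
In Python, from bench import read_state, camera, close_job gives the robot as it stands.
- The arm moves only by the shell command python3 -m inch 'ROWS' [OPENING] [FORCE]. ROWS is JSON, a list of rows, each a list of 6 numbers: the shift along the tool's x, y, z as a fraction of full scale, then the turn, a rotation vector about the tool's x, y, z as a fraction of full scale. In form: [[tx, ty, tz, ax, ay, az], ...]. A call has 1 to 5 rows; each row shifts and turns the commanded pose from where the row before left it, along the tool's axes as they then stand; what a row does not reach is not made up. Full scale, the value 1, is 0.04 m for a shift and 120 degrees for a turn. A row lasts 1/8 s, in which the tool goes at most 62.5 mm and 10.7 degrees, less where a joint would pass 70% of its speed; a pose out of reach is approached as far as the arm can. A call with a number of a shift or a turn outside -1 to 1 is refused whole. A call with a gripper value outside its range is refused whole. OPENING is the opening, from -1 (shut) to 1 (fully open), so that 0 is half open, set as the call begins (- or left out, the last holds). The fingers move at their own pace and stop on an object; FORCE is the grip in N (left out, the last holds). Time passes only in rows, so rows that do not move let the fingers close. It gives the time, the measured TCP pose, the force and the opening at its end, in the units of the state.
- read_state(): the state, without advancing time (a new reading comes with each control period).
- camera(name): name is "scene" or "top" or "wrist"; returns a dict with "img" (384x512x3 uint8, red, green, blue), "depth" (384x512 float32, m along the optical axis (not along the pixel's ray), 0 where there is no reading), "fx", "fy", "cx", "cy" (pixels), "position" and "orientation" of the camera in the world; the wrist camera has in their place "tool_from_camera" (4x4, takes a point from camera to tool coordinates, whose origin is the TCP and whose axes are the flange's). Camera axes: x right, y down, z forward; pixel columns grow to the right and rows downward; lengths in m; the calibration is good to about 2 mm. A picture is of the moment at which its call begins: read the wrist's pose just before it.
- close_job(): hands the job in, once; it reports no verdict.
The state is a dict: "time": time; "joint_positions": joint angles; "joint_vel": joint speeds; "joint_torque": joint torques, N m; "ee_pos": TCP position; "eef_rot": TCP orientation; "ft_force": force on the tool from outside, world axes, zero at the start; "torque": the same for the moment, N m; "width": finger opening in m.
Only numpy, scipy, OpenCV 4.12 (cv2) and the standard library are available. Lean on these libraries where they do the work, as an engineer would, in place of code of your own. Each camera call takes 0.05 s, during which the arm holds its last target.

TASK

Class is over: sort the desk into its trays. Stand the two paint pots upright in the yellow tray, one in each bay; lay the two brushes flat and lengthwise in the grey tray, one on each side of its rib; and lay the painted tile flat, face up, in the green tray. Set everything down rather than dropping it, and leave the dish of wet yellow paint where it stands.

Things in the scene. Friction and masses are not known exactly. Their poses are not given: they have to be found in the camera images.
- pot_red: Paint pot: upright closed cylinder, white body 38 mm across with a red band and a red screw cap 42 mm across; 44 mm tall (cap from 28 mm up), about 70 g. Loose on the table. Origin at the centre of its underside, z up.
- pot_blue: Paint pot: upright closed cylinder, white body 38 mm across with a blue band and a blue screw cap 42 mm across; 44 mm tall (cap from 28 mm up), about 70 g. Loose on the table. Origin at the centre of its underside, z up.
- brush_black: Flat paint brush with a black handle and brown bristles, lying flat on the table, 112 mm long along its x axis. Origin on the underside near its balance point, in the handle; the handle (14 mm wide, 10 mm thick) runs from x = -55 to +17 mm, the steel ferrule (24 mm wide, 10 mm thick) from +16 to +34 mm and the stiff bristles (26 mm wide, 9 mm thick) to +57 mm. z up; about 30 g.
- brush_orange: Flat paint brush with an orange handle and pale bristles, lying flat on the table, 112 mm long along its x axis. Origin on the underside near its balance point, in the handle; the handle (14 mm wide, 10 mm thick) runs from x = -55 to +17 mm, the steel ferrule (24 mm wide, 10 mm thick) from +16 to +34 mm and the stiff bristles (26 mm wide, 9 mm thick) to +57 mm. z up; about 30 g.
- tile: Small white glazed tile with a blue painted flower and border, 50 x 50 x 8 mm, face up on the table, sides along its x and y axes. Origin at the centre of its underside, z up; about 50 g.
- pot_tray: Yellow open tray, fixed to the table, outside 120 (x) x 180 (y) x 24 mm high; floor 4 mm thick, walls 5 mm. A 4 mm wall of full height along its x axis at y = 0 splits it into two bays (y > 0 and y < 0), each 110 x 83 mm inside, centred at y = +-43.5 mm. Origin at the centre of its underside, z up.
- brush_tray: Dark grey open tray, fixed to the table, outside 150 (x) x 180 (y) x 24 mm high; floor 4 mm thick, walls 5 mm. A white rib 4 mm wide, its top 10 mm above the table, runs along its y axis (the long way) at x = 0 and splits it into two bays (x > 0 and x < 0), each 68 mm wide and 170 mm long inside, centred at x = +-36 mm. Origin at the centre of its underside, z up.
- tile_tray: Green open tray, fixed to the table, outside 115 x 115 x 24 mm high, one undivided bay 105 x 105 mm inside; floor 4 mm thick, walls 5 mm. Origin at the centre of its underside, z up.
- wet_dish: Round white dish of wet yellow paint, 68 mm across and 14 mm tall, loose among the other things; not to be moved. Origin at the centre of its underside. (Also about, not part of the job: a low eraser and a pencil sharpener, 12 mm high, at about x = 0.54 m, y = +-0.14 m; and along the far edge of the table, beyond x = 0.76 m, a flat painted panel, a stack of dishes, a bottle, a soap pump and a jar of brushes up to 0.24 m tall.)
Not all that is in view belongs to the job. Of the things like the pot_blue, leave any that is turquoise; of the rest the larger one is meant.

How it is judged:
At the end, for the whole second after the job is handed in: Pots upright (0.15 rad) in the yellow tray, one per bay; brushes flat in the grey tray, one each side of the rib, within 0.4 rad of lengthwise; tile flat, face up in the green tray; undersides under 10 mm above the table. All released and at rest; wet dish within 15 mm of its start (x of pot_red in the frame of pot_tray between -0.045 and 0.045 m and y of pot_red in the frame of pot_tray between -0.075 and 0.075 m and z of pot_red in the frame of pot_tray between 0 and 0.01 m and angle between each of pot_red, pot_blue, brush_black, brush_orange, tile's own z axis and vertical below 0.15 rad and x of pot_blue in the frame of pot_tray between -0.045 and 0.045 m and y of pot_blue in the frame of pot_tray between -0.075 and 0.075 m and z of pot_blue in the frame of pot_tray between 0 and 0.01 m and ((y of pot_red in the frame of pot_tray above 0.015 m and y of pot_blue in the frame of pot_tray below -0.015 m) or (y of pot_blue in the frame of pot_tray above 0.015 m and y of pot_red in the frame of pot_tray below -0.015 m)) and x of brush_black in the frame of brush_tray between -0.065 and 0.065 m and y of brush_black in the frame of brush_tray between -0.045 and 0.045 m and z of brush_black in the frame of brush_tray between 0 and 0.01 m and x of brush_orange in the frame of brush_tray between -0.065 and 0.065 m and y of brush_orange in the frame of brush_tray between -0.045 and 0.045 m and z of brush_orange in the frame of brush_tray between 0 and 0.01 m and ((x of brush_black in the frame of brush_tray above 0.011 m and x of brush_orange in the frame of brush_tray below -0.011 m) or (x of brush_orange in the frame of brush_tray above 0.011 m and x of brush_black in the frame of brush_tray below -0.011 m)) and angle between the x axis of each of brush_black, brush_orange and the y axis of brush_tray, either way round below 0.4 rad and x of tile in the frame of tile_tray between -0.04 and 0.04 m and y of tile in the frame of tile_tray between -0.04 and 0.04 m and z of tile in the frame of tile_tray between 0 and 0.01 m and linear speed of each of pot_red, pot_blue, brush_black, brush_orange, tile below 0.02 m/s and contact force between each of pot_red, pot_blue, brush_black, brush_orange, tile and the fingers below 0.05 N and distance of wet_dish from where it was at the start of the episode below 0.015 m); the robot touches nothing.
It fails at once if the dish of wet paint was moved (more than 15 mm) or tipped (distance of wet_dish from where it was at the start of the episode above 0.015 m or angle between wet_dish's own z axis and vertical above 0.3 rad).
It fails at once if a pot, a brush or the tile was dropped (falling free faster than 0.8 m/s, a drop of more than about 3 cm) ((linear speed of pot_red above 0.8 m/s and contact force between pot_red and the fingers below 0.01 N) or (linear speed of pot_blue above 0.8 m/s and contact force between pot_blue and the fingers below 0.01 N) or (linear speed of brush_black above 0.8 m/s and contact force between brush_black and the fingers below 0.01 N) or (linear speed of brush_orange above 0.8 m/s and contact force between brush_orange and the fingers below 0.01 N) or (linear speed of tile above 0.8 m/s and contact force between tile and the fingers below 0.01 N)).
It also fails if it takes over 128 s, if anything falls off the work surface, if the arm or the gripper's body presses on something with over 40 N, if the wrist force passes 120 N, or if a joint passes its speed limit or range.

## Working session

There is one attempt and no reset: what is moved stays moved. The work goes in short steps, Python scripts to look and compute and a shell command to move; the robot and the scene stay as the last step left them, time stands still between calls to the robot, and variables do not carry over. Pictures are saved under pics/ and viewed, and the job is handed in when it is done.

```bash
ls; mkdir -p pics; cat > h.py <<'E'
import numpy as np, cv2
from bench import read_state, camera, close_job
from scipy.spatial.transform import Rotation as R
def pts(c, st=None):
    d=c["depth"]; v,u=np.mgrid[:d.shape[0],:d.shape[1]]
    p=np.stack([(u-c["cx"])/c["fx"]*d,(v-c["cy"])/c["fy"]*d,d],-1)
    if "tool_from_camera" in c:
        T=np.array(c["tool_from_camera"]); p=p@T[:3,:3].T+T[:3,3]
        q=R.from_quat(st["eef_rot"]).as_matrix(); return p@q.T+np.array(st["ee_pos"])
    q=R.from_quat(c["orientation"]).as_matrix(); return p@q.T+np.array(c["position"])
def save(name,img): cv2.imwrite("pics/"+name,cv2.cvtColor(img,cv2.COLOR_RGB2BGR))
E
python3 - <<'E'
from h import *
s=read_state(); print(s)
for n in ["top","scene"]:
    c=camera(n); save(n+"0.png",c["img"]); np.save(n+"0.npy",pts(c)); print(c["position"],c["orientation"],c["fx"])
E
```

```text
pics
{'time': 0.0, 'joint_positions': array([-1.26959443,  0.33291271, -0.06467684,  1.46093593,  0.02158571,
        1.34990474, -0.08849463]), 'joint_vel': array([-0.0014162 ,  0.00075026,  0.00012898,  0.00120712, -0.0008927 ,
        0.00098416,  0.00064382]), 'joint_torque': array([-7.79956554e-04, -6.23257613e+01,  2.41310470e-02, -3.89910936e+01,
       -6.13478338e-02,  3.98213882e-02,  1.64878516e-04]), 'ee_pos': array([0.1987488 , 0.5921467 , 0.22173095]), 'eef_rot': array([ 1.61193946e-01,  9.86922477e-01, -7.27690688e-04, -8.80279873e-05]), 'ft_force': array([0.06748403, 0.57541492, 0.25032575]), 'torque': array([-0.00867276,  0.01927803,  0.01591395]), 'width': 0.08697089371337033}
[ 0.32778727 -0.01918452  1.15190104] [ 0.71320181 -0.69449385  0.06377779 -0.07038368] 473.5062327907834
[ 1.12717501 -0.10034376  0.8574608 ] [ 0.72004363  0.62160198 -0.19489366 -0.23909122] 404.6360712425845
```

View pics/top0.png

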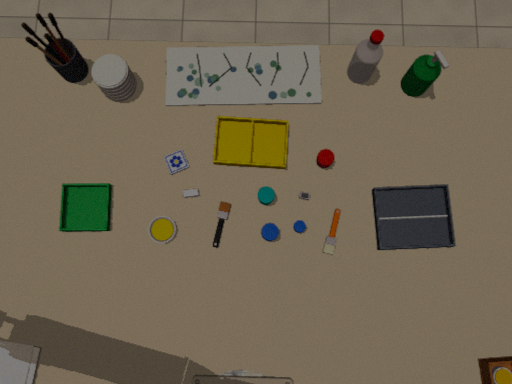

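View pics/scene0.png

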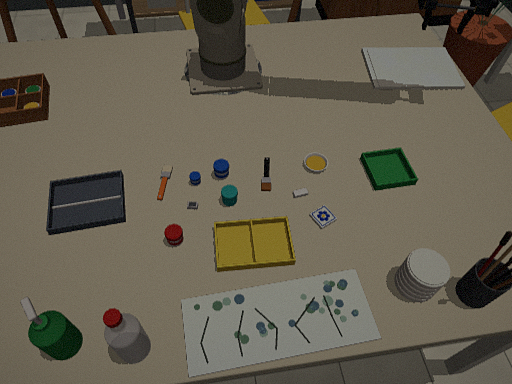

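Top view: pot_blue candidates are the turquoise pot (266,195, excluded), the larger blue pot (270,232) and a small blue one (300,227). I choose (270,232). Red pot (326,158), black brush (222,225), orange brush (333,232), tile (176,162), dish (162,229).

```bash
cat > seg.py <<'E'
from h import *
import sys
c=camera("top"); P=pts(c); img=c["img"]; np.save("P.npy",P)
print("table z", np.median(P[250:300,250:350,2]))
m=((P[...,2]>0.0055)&(P[...,2]<0.06)&(P[...,0]>0.2)).astype(np.uint8)
n,l,st,ce=cv2.connectedComponentsWithStats(m,connectivity=4)
for i in range(1,n):
    if st[i,4]<25: continue
    k=l==i; p=P[k]; col=img[k].mean(0).astype(int)
    (cx,cy),(w,h),a=cv2.minAreaRect((p[:,:2]*1000).astype(np.float32))
    print(ce[i].round(),st[i,4],"xy",round(cx),round(cy),"wh",round(w),round(h),"ang",round(a,1),"zmax",p[:,2].max().round(3),"z90",np.percentile(p[:,2],90).round(3),"mean",(p[:,:2].mean(0)*1000).round(),col)
big=cv2.resize(img[130:270,130:360],None,fx=3.4,fy=3.4,interpolation=cv2.INTER_CUBIC)
save(sys.argv[1],big)
E
python3 seg.py crop1.png
```

```text
table z 0.00012276018604195915
[291.  47.] 28 xy 934 -104 wh 27 10 ang 72.1 zmax 0.009 z90 0.008 mean [ 933. -104.] [125 121 111]
[67. 53.] 50 xy 882 465 wh 26 8 ang 13.0 zmax 0.06 z90 0.057 mean [885. 465.] [22 15 10]
[235.  49.] 48 xy 923 44 wh 18 37 ang 8.3 zmax 0.013 z90 0.009 mean [924.  43.] [126 123 114]
[252.  49.] 55 xy 923 -3 wh 15 45 ang 31.2 zmax 0.012 z90 0.01 mean [924.  -3.] [126 123 114]
[261.  53.] 78 xy 915 -23 wh 44 38 ang 88.9 zmax 0.01 z90 0.009 mean [913. -26.] [126 124 115]
[274.  48.] 27 xy 929 -59 wh 15 22 ang 39.9 zmax 0.01 z90 0.009 mean [928. -60.] [125 123 114]
[177.  51.] 43 xy 916 192 wh 24 23 ang 14.2 zmax 0.011 z90 0.01 mean [915. 192.] [126 123 114]
[195.  55.] 70 xy 906 143 wh 27 43 ang 78.2 zmax 0.012 z90 0.01 mean [906. 145.] [121 118 110]
[288.  54.] 123 xy 914 -93 wh 64 29 ang 73.6 zmax 0.012 z90 0.009 mean [913. -96.] [125 123 114]
[313.  56.] 100 xy 911 -162 wh 45 30 ang 27.2 zmax 0.012 z90 0.009 mean [ 910. -161.] [125 123 115]
[205.  53.] 29 xy 911 121 wh 25 14 ang 45.5 zmax 0.012 z90 0.008 mean [912. 120.] [126 124 116]
[60. 58.] 60 xy 862 
[... 3390 characters left out ...]
[533. -47.] [ 7 88 83]
[191. 192.] 115 xy 540 138 wh 18 37 ang 7.5 zmax 0.016 z90 0.014 mean [540. 137.] [119 115 114]
[305. 195.] 73 xy 540 -142 wh 26 17 ang 80.0 zmax 0.017 z90 0.015 mean [ 539. -142.] [76 70 69]
[221. 221.] 328 xy 464 61 wh 26 111 ang 79.2 zmax 0.016 z90 0.012 mean [471.  60.] [63 49 39]
[332. 234.] 340 xy 455 -211 wh 26 112 ang 76.7 zmax 0.015 z90 0.012 mean [ 447. -209.] [119  84  53]
[162. 229.] 511 xy 448 202 wh 66 64 ang 4.3 zmax 0.02 z90 0.014 mean [449. 203.] [118 106  37]
[300. 226.] 126 xy 463 -128 wh 28 29 ang 71.6 zmax 0.034 z90 0.031 mean [ 462. -128.] [ 22  53 101]
[270. 231.] 251 xy 446 -58 wh 40 38 ang 0.6 zmax 0.047 z90 0.045 mean [445. -57.] [ 20  53 104]
```

View pics/crop1.png

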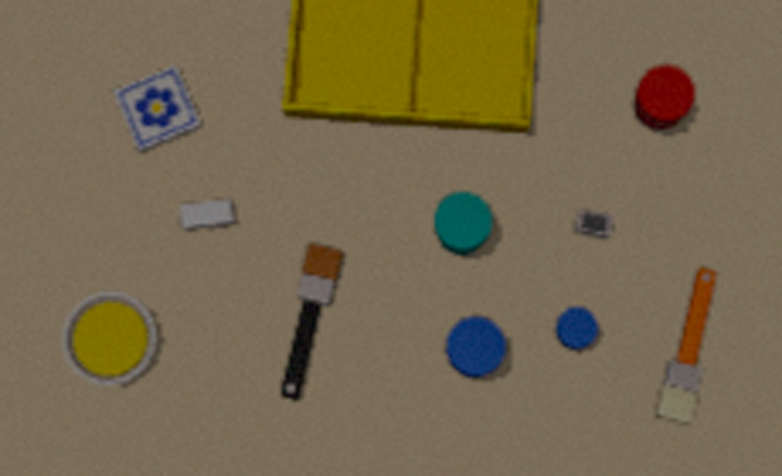

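The crop confirms it: the larger blue pot is at crop (478,347), the small one at (577,328) and the turquoise one at (463,222). Next is a planner that works out distances in tool axes.

```bash
cat > plan.py <<'E'
# usage: plan.py x y z jawdeg : how far to go, in tool axes as they will stand AFTER the turn, units of full scale
import sys
from h import *
x,y,z,j=map(float,sys.argv[1:5])
s=read_state(); q=R.from_quat(s["eef_rot"]); p=s["ee_pos"]
M=q.as_matrix(); cur=np.degrees(np.arctan2(M[1,1],M[0,1]))
jj=min([j-180,j,j+180,j+360,j-360],key=lambda a:abs(a-cur)) if len(sys.argv)<6 else j
t=np.radians(jj); Y=np.array([np.cos(t),np.sin(t),0]); Z=np.array([0,0,-1.]); X=np.cross(Y,Z)
G=np.stack([X,Y,Z],1)
rv=(q.inv()*R.from_matrix(G)).as_rotvec(degrees=True)
d=np.array([x,y,z])-p
print("t%.2f"%s["time"],"jaw %.1f->%.1f"%(cur,jj),"pos",p.round(4),"w%.4f"%s["width"],"f",s["ft_force"].round(1))
print("turn units",(rv/120).round(4),"shift now",(M.T@d/.04).round(3),"shift after turn",(G.T@d/.04).round(3))
E
python3 plan.py .618 .178 .10 25.2
```

```text
t0.15 jaw 71.4->25.2 pos [0.1988 0.5923 0.222 ] w0.0870 f [ 0.3  0.3 -0.6]
turn units [-5.000e-04  2.000e-04  3.854e-01] shift now [-13.231  -6.48    3.056] shift after turn [-13.833   5.074   3.049]
```

```bash
python3 -m inch '[[0,0,0.6,0,0,0.077],[0,0,0.6,0,0,0.077],[0,0,0.6,0,0,0.077],[0,0,0.6,0,0,0.077],[0,0,0.6,0,0,0.077]]' 0.6 20; python3 plan.py .618 .178 .10 25.2
```

```text
time: 0.78
ee_pos: [0.1988, 0.5923, 0.1015]
eef_rot: [0.538, 0.843, -0.0, 0.0]
ft_force: [-0.5, 0.6, 0.4]
width: 0.0698
t0.78 jaw 24.9->25.2 pos [0.1988 0.5923 0.1015] w0.0698 f [-0.5  0.6  0.4]
turn units [-0.0001  0.0002 -0.0021] shift now [-13.812   5.134   0.041] shift after turn [-13.835   5.073   0.038]
```

```bash
python3 -m inch '[[-0.92,0.34,0,0,0,0],[-0.92,0.34,0,0,0,0],[-0.92,0.34,0,0,0,0],[-0.92,0.34,0,0,0,0],[-0.92,0.34,0,0,0,0]]'; python3 -m inch '[[-0.92,0.34,0,0,0,0],[-0.92,0.34,0,0,0,0],[-0.92,0.34,0,0,0,0],[-0.92,0.34,0,0,0,0],[-0.92,0.34,0,0,0,0]]';  python3 -m inch '[[-0.92,0.34,0,0,0,0],[-0.92,0.34,0,0,0,0],[-0.92,0.34,0,0,0,0],[-0.92,0.34,0,0,0,0],[-0.92,0.34,0,0,0,0]]'; python3 plan.py .618 .178 .10 25.2
python3 - <<'E'
from h import *
s=read_state(); c=camera("wrist"); save("w1.png",c["img"])
P=pts(c,s); m=(P[...,2]>.004)&(P[...,2]<.03)&(abs(P[...,0]-.618)<.06)&(abs(P[...,1]-.178)<.06)
print(m.sum(),np.median(P[...,2])); print(cv2.minAreaRect((P[m][:,:2]*1000).astype(np.float32)), np.percentile(P[m][:,2],[10,50,90]))
E
```

```text
time: 1.4
ee_pos: [0.3396, 0.454, 0.1024]
eef_rot: [0.535, 0.845, -0.0, -0.0]
ft_force: [0.0, 0.2, -0.3]
width: 0.0694
time: 2.02
ee_pos: [0.4795, 0.3167, 0.1024]
eef_rot: [0.535, 0.845, -0.0, -0.0]
ft_force: [0.3, -0.7, -0.8]
width: 0.0698
time: 2.65
ee_pos: [0.6194, 0.1794, 0.1023]
eef_rot: [0.535, 0.845, -0.0, -0.0]
ft_force: [-0.0, -0.5, 0.4]
width: 0.0694
t2.65 jaw 25.3->25.2 pos [0.6194 0.1794 0.1023] w0.0694 f [-0.  -0.5  0.4]
turn units [-0.0002 -0.0001  0.0005] shift now [-0.017 -0.048  0.056] shift after turn [-0.017 -0.048  0.056]
2856 -0.0003538937710355211
((618.9805908203125, 182.59571838378906), (50.09514236450195, 50.204010009765625), 24.491744995117188) [0.00604485 0.00694116 0.00781871]
```

View pics/w1.png

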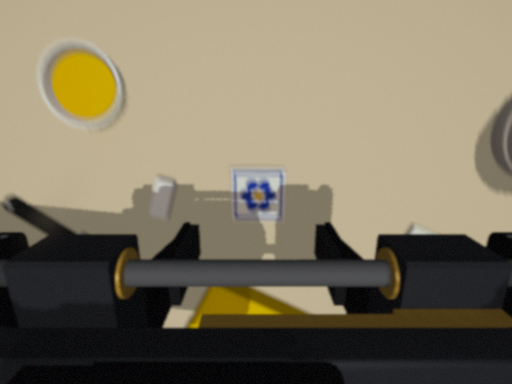

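Wrist view: the tile at (258,194) sits square between the open fingers. Descending to it.

```bash
python3 -m inch '[[0,0,0.7,0,0,0],[0,0,0.7,0,0,0],[0,0,0.6,0,0,0],[0,0,0.35,0,0,0],[0,0,0.13,0,0,0]]'; python3 -m inch '[[0,0,0,0,0,0],[0,0,0,0,0,0],[0,0,0,0,0,0],[0,0,0,0,0,0]]' 0 20;python3 -m inch '[[0,0,-0.1,0,0,0],[0,0,-0.5,0,0,0],[0,0,-0.7,0,0,0],[0,0,-0.7,0,0,0]]'; python3 plan.py .497 .391 .06 2
```

```text
time: 3.32
ee_pos: [0.6185, 0.1803, 0.0027]
eef_rot: [0.535, 0.845, -0.0, -0.0]
ft_force: [0.9, -0.1, -0.1]
width: 0.0696
time: 3.82
ee_pos: [0.6193, 0.1805, 0.0041]
eef_rot: [0.535, 0.845, 0.001, 0.0]
ft_force: [-0.4, 0.7, 4.3]
width: 0.0494
time: 4.32
ee_pos: [0.619, 0.1803, 0.0855]
eef_rot: [0.536, 0.845, 0.0, 0.0]
ft_force: [-0.6, 0.4, -0.5]
width: 0.0496
t4.33 jaw 25.2->2.0 pos [0.619  0.1803 0.0855] w0.0496 f [-0.6  0.4 -0.5]
turn units [ 4.000e-04 -1.000e-04  1.937e-01] shift now [ 6.066 -0.513  0.638] shift after turn [ 5.372 -2.864  0.638]
```

```bash
python3 -m inch '[[0,0,0,0,0,0.065],[0,0,0,0,0,0.065],[0,0,0,0,0,0.065],[0.895,-0.477,0,0,0,0],[0.895,-0.477,0,0,0,0]]';python3 -m inch '[[0.895,-0.477,0,0,0,0],[0.895,-0.477,0,0,0,0],[0.895,-0.477,0,0,0,0],[0.895,-0.477,0,0,0,0]]'; python3 plan.py .497 .391 .0085 2
python3 - <<'E'
from h import *
c=camera("wrist"); save("w2.png",c["img"])
E
```

```text
time: 4.95
ee_pos: [0.5783, 0.2512, 0.0848]
eef_rot: [0.696, 0.718, 0.001, 0.0]
ft_force: [0.7, 0.4, 0.2]
width: 0.0494
time: 5.45
ee_pos: [0.497, 0.3926, 0.0849]
eef_rot: [0.696, 0.718, 0.001, -0.0]
ft_force: [-0.1, 0.8, -1.1]
width: 0.0497
t5.45 jaw 1.8->2.0 pos [0.497  0.3926 0.0849] w0.0497 f [-0.1  0.8 -1.1]
turn units [ 0.0004 -0.0005 -0.0013] shift now [-0.041 -0.002  1.91 ] shift after turn [-0.04 -0.    1.91]
```

View pics/w2.png

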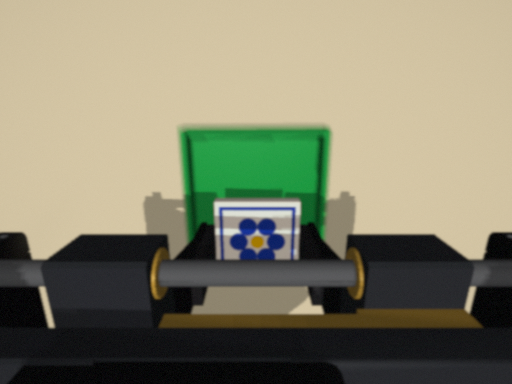

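The tile at (257,232) is held level, centred over the green tray (180–330). Lowering and releasing.

```bash
python3 -m inch '[[0,0,0.7,0,0,0],[0,0,0.6,0,0,0],[0,0,0.4,0,0,0],[0,0,0.15,0,0,0],[0,0,0.05,0,0,0]]'; python3 -m inch '[[0,0,0,0,0,0],[0,0,0,0,0,0]]' 0.35;python3 -m inch '[[0,0,-0.1,0,0,0],[0,0,-0.5,0,0,0],[0,0,-0.7,0,0,0],[0,0,-0.7,0,0,0],[0,0,-0.5,0,0,0]]'; python3 plan.py .464 .061 .10 79.2
```

```text
time: 6.12
ee_pos: [0.4976, 0.3913, 0.0081]
eef_rot: [0.696, 0.718, 0.0, -0.0]
ft_force: [-6.7, -3.6, 12.5]
width: 0.0495
time: 6.38
ee_pos: [0.4979, 0.3917, 0.0081]
eef_rot: [0.696, 0.718, 0.001, -0.0]
ft_force: [0.4, 0.1, -0.3]
width: 0.0574
time: 7.0
ee_pos: [0.4981, 0.3917, 0.1102]
eef_rot: [0.696, 0.718, 0.001, -0.0]
ft_force: [-0.2, -0.1, -0.8]
width: 0.0588
t7.00 jaw 1.8->79.2 pos [0.4981 0.3917 0.1102] w0.0588 f [-0.2 -0.1 -0.8]
turn units [ 1.300e-03 -1.000e-04 -6.447e-01] shift now [-8.236 -1.117  0.237] shift after turn [-0.712 -8.28   0.254]
```

```bash
python3 -m inch '[[-0.7,0,0,0,0,-0.0806],[-0.7,0,0,0,0,-0.0806],[-0.7,0,0,0,0,-0.0806],[-0.7,0,0,0,0,-0.0806],[0,0,0,0,0,-0.0806]]' -0.05 ; python3 -m inch '[[0,0,0,0,0,-0.0806],[0,0,0,0,0,-0.0806],[0,0,0,0,0,-0.0806]]'; python3 plan.py .462 .061 .10 79.2
```

```text
time: 7.62
ee_pos: [0.53, 0.2828, 0.1083]
eef_rot: [0.34, 0.941, -0.0, 0.001]
ft_force: [-0.4, 0.1, 0.2]
width: 0.0412
time: 8.0
ee_pos: [0.5285, 0.2856, 0.1081]
eef_rot: [0.091, 0.996, 0.0, 0.0]
ft_force: [-1.0, 0.6, 1.1]
width: 0.0415
t8.00 jaw 79.5->79.2 pos [0.5285 0.2856 0.1081] w0.0415 f [-1.   0.6  1.1]
turn units [0.0001 0.0002 0.0027] shift now [ 0.616 -5.825  0.201] shift after turn [ 0.582 -5.828  0.202]
```

```bash
python3 -m inch '[[0.1,-0.97,0,0,0,0.0027],[0.1,-0.97,0,0,0,0],[0.1,-0.97,0,0,0,0],[0.1,-0.97,0,0,0,0],[0.1,-0.97,0.1,0,0,0]]'; python3 -m inch '[[0.1,-0.97,0.1,0,0,0],[0,0,0,0,0,0]]'; python3 plan.py .462 .061 .10 79.2
python3 - <<'E'
from h import *
s=read_state(); c=camera("wrist"); save("w3.png",c["img"])
P=pts(c,s); m=(P[...,2]>.004)&(P[...,2]<.03)&(abs(P[...,0]-.47)<.1)&(abs(P[...,1]-.06)<.05)
print(m.sum(),np.median(P[...,2])); print(cv2.minAreaRect((P[m][:,:2]*1000).astype(np.float32)), np.percentile(P[m][:,2],[10,50,90]))
E
```

```text
time: 8.62
ee_pos: [0.4716, 0.0979, 0.1042]
eef_rot: [0.097, 0.995, 0.0, 0.001]
ft_force: [0.7, -0.6, 0.3]
width: 0.0415
time: 8.88
ee_pos: [0.4597, 0.0591, 0.0998]
eef_rot: [0.099, 0.995, -0.0, -0.0]
ft_force: [0.7, 0.6, 0.1]
width: 0.0413
t8.88 jaw 78.6->79.2 pos [0.4597 0.0591 0.0998] w0.0413 f [0.7 0.6 0.1]
turn units [-0.0001 -0.     -0.0046] shift now [-0.047  0.059 -0.006] shift after turn [-0.048  0.058 -0.006]
2245 -0.00043516029171430937
((463.4436340332031, 65.20822143554688), (25.006179809570312, 110.47710418701172), 79.42194366455078) [0.00714248 0.00833704 0.00940752]
```

View pics/w3.png

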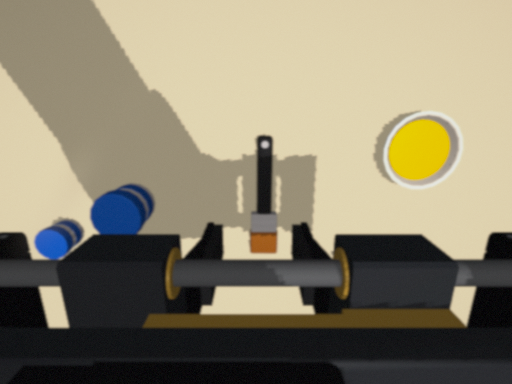

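The black brush at (263,190) runs lengthwise between the fingers, and the dish at (420,150) is clear.

```bash
python3 -m inch '[[-0.06,0.1,0.7,0,0,-0.005],[0,0,0.7,0,0,0],[0,0,0.6,0,0,0],[0,0,0.3,0,0,0],[0,0,0.13,0,0,0]]'; python3 -m inch '[[0,0,0,0,0,0],[0,0,0,0,0,0],[0,0,0,0,0,0],[0,0,0,0,0,0]]' -1 20;python3 -m inch '[[0,0,-0.1,0,0,0],[0,0,-0.5,0,0,0],[0,0,-0.7,0,0,0],[0,0,-0.7,0,0,0],[0,0,-0.4,0,0,0]]'; python3 plan.py .457 -.406 .1 4.1
```

```text
time: 9.55
ee_pos: [0.4636, 0.0659, 0.002]
eef_rot: [0.091, 0.996, 0.0, -0.0]
ft_force: [-0.4, 0.7, -0.2]
width: 0.0408
time: 10.05
ee_pos: [0.4637, 0.0654, 0.0025]
eef_rot: [0.092, 0.996, 0.0, 0.0]
ft_force: [-0.4, 1.1, 3.4]
width: 0.0136
time: 10.68
ee_pos: [0.4639, 0.0654, 0.0996]
eef_rot: [0.092, 0.996, 0.0, 0.001]
ft_force: [0.2, 0.7, -0.9]
width: 0.0138
t10.68 jaw 79.5->4.1 pos [0.4639 0.0654 0.0996] w0.0138 f [ 0.2  0.7 -0.9]
turn units [8.000e-04 3.000e-04 6.283e-01] shift now [ -1.98  -11.619  -0.019] shift after turn [-1.1743e+01 -1.0140e+00 -1.0000e-02]
```

```bash
python3 -m inch '[[0,0,0,0,0,0.0785],[0,0,0,0,0,0.0785],[0,0,0,0,0,0.0785],[0,0,0,0,0,0.0785],[0,0,0,0,0,0.0785]]'; python3 -m inch '[[0,0,0,0,0,0.0785],[0,0,0,0,0,0.0785],[0,0,0,0,0,0.0785],[-0.978,-0.085,0,0,0,0],[-0.978,-0.085,0,0,0,0]]';python3 -m inch '[[-0.978,-0.085,0,0,0,0],[-0.978,-0.085,0,0,0,0],[-0.978,-0.085,0,0,0,0],[-0.978,-0.085,0,0,0,0],[-0.978,-0.085,0,0,0,0]]'; python3 -m inch '[[-0.978,-0.085,0,0,0,0],[-0.978,-0.085,0,0,0,0],[-0.978,-0.085,0,0,0,0],[-0.978,-0.085,0,0,0,0],[-0.978,-0.085,0,0,0,0]]';  python3 plan.py .457 -.406 .1 4.1
python3 - <<'E'
from h import *
s=read_state(); c=camera("wrist"); save("w4.png",c["img"])
E
```

```text
time: 11.3
ee_pos: [0.4631, 0.0653, 0.0978]
eef_rot: [0.484, 0.875, -0.0, -0.0]
ft_force: [0.4, -0.3, -0.7]
width: 0.0137
time: 11.92
ee_pos: [0.462, -0.0139, 0.0979]
eef_rot: [0.681, 0.733, -0.0, -0.0]
ft_force: [0.6, 0.1, -0.3]
width: 0.0137
time: 12.55
ee_pos: [0.4591, -0.2106, 0.0979]
eef_rot: [0.681, 0.732, -0.0, -0.0]
ft_force: [0.4, 0.1, -0.5]
width: 0.0139
time: 13.18
ee_pos: [0.4564, -0.4068, 0.0976]
eef_rot: [0.681, 0.732, 0.0, -0.0]
ft_force: [0.6, 0.0, -0.6]
width: 0.0141
t13.18 jaw 4.2->4.1 pos [ 0.4564 -0.4068  0.0976] w0.0141 f [ 0.6  0.  -0.6]
turn units [-0.0002 -0.0003  0.0005] shift now [ 0.018  0.015 -0.06 ] shift after turn [ 0.018  0.015 -0.06 ]
```

View pics/w4.png

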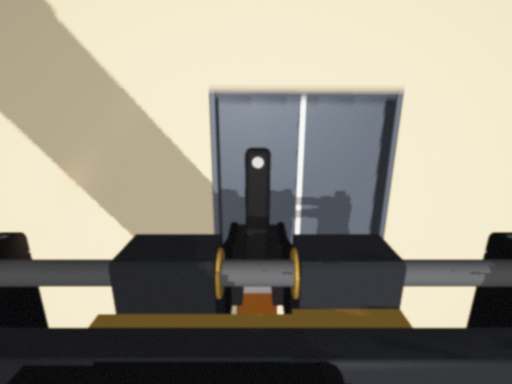

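The brush at (258,190) is centred in the left bay (217–298), parallel to the rib.

```bash
python3 -m inch '[[0,0,0.7,0,0,0],[0,0,0.7,0,0,0],[0,0,0.5,0,0,0],[0,0,0.25,0,0,0],[0,0,0.11,0,0,0]]'; python3 -m inch '[[0,0,0,0,0,0],[0,0,0,0,0,0]]' -0.5;python3 -m inch '[[0,0,-0.1,0,0,0],[0,0,-0.5,0,0,0],[0,0,-0.7,0,0,0],[0,0,-0.7,0,0,0],[0,0,-0.3,0,0,0]]'; python3 plan.py .455 -.211 .1 76.7;python3 plan.py .455 -.211 .1 -103.3 1
python3 - <<'E'
from h import *
s=read_state(); print(s["joint_positions"].round(2));c=camera("wrist"); save("w5.png",c["img"])
E
```

```text
time: 13.85
ee_pos: [0.4567, -0.4059, 0.0076]
eef_rot: [0.681, 0.732, 0.0, -0.0]
ft_force: [-0.9, 0.2, 0.6]
width: 0.0136
time: 14.1
ee_pos: [0.457, -0.4062, 0.0085]
eef_rot: [0.681, 0.732, 0.0, 0.001]
ft_force: [1.0, -0.8, 0.4]
width: 0.0203
time: 14.72
ee_pos: [0.4574, -0.4067, 0.1026]
eef_rot: [0.681, 0.732, 0.0, 0.002]
ft_force: [0.5, 1.2, -1.0]
width: 0.0218
t14.72 jaw 4.1->76.7 pos [ 0.4574 -0.4067  0.1026] w0.0218 f [ 0.5  1.2 -1. ]
turn units [ 6.000e-04  1.700e-03 -6.048e-01] shift now [4.884 0.292 0.057] shift after turn [1.183 4.748 0.066]
t14.72 jaw 4.1->-103.3 pos [ 0.4574 -0.4067  0.1026] w0.0218 f [ 0.5  1.2 -1. ]
turn units [ 1.900e-03 -7.000e-04  8.952e-01] shift now [4.884 0.292 0.057] shift after turn [-1.183 -4.748  0.066]
[ 0.16  0.45  0.64  1.67 -0.29  1.12  0.94]
```

View pics/w5.png

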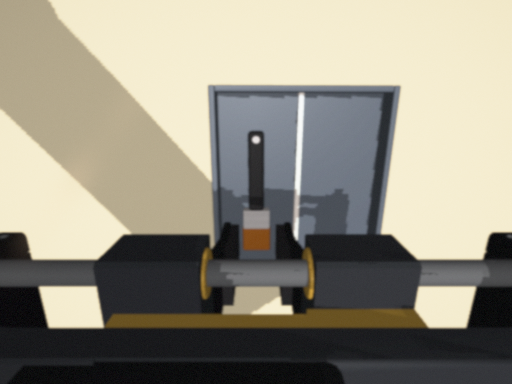

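The black brush at (256,190) lies flat in the left bay. Next is the orange brush.

```bash
python3 -m inch '[[0.7,0,0,0,0,-0.0756],[0.7,0,0,0,0,-0.0756],[0.7,0,0,0,0,-0.0756],[0.5,0.5,0,0,0,-0.0756],[0,0.7,0,0,0,-0.0756]]' -0.05 ; python3 -m inch '[[0,0.7,0,0,0,-0.0756],[0,0,0,0,0,-0.0756],[0,0,0,0,0,-0.0756]]'; python3 plan.py .457 -.2115 .10 76.7
```

```text
time: 15.4
ee_pos: [0.4649, -0.2779, 0.0995]
eef_rot: [0.344, 0.939, 0.0, -0.0]
ft_force: [-1.0, -0.8, -0.4]
width: 0.0414
time: 15.78
ee_pos: [0.4836, -0.2573, 0.0991]
eef_rot: [0.113, 0.994, 0.0, -0.0]
ft_force: [-0.4, 0.9, 0.5]
width: 0.0413
t15.78 jaw 77.1->76.7 pos [ 0.4836 -0.2573  0.0991] w0.0413 f [-0.4  0.9  0.5]
turn units [ 0.0001 -0.0005  0.0031] shift now [ 0.904  0.967 -0.02 ] shift after turn [ 0.91   0.961 -0.021]
```

```bash
python3 -m inch '[[0.45,0.48,0,0,0,0.003],[0.45,0.48,0,0,0,0],[0,0,0,0,0,0]]'; python3 plan.py .457 -.2115 .10 76.7
python3 - <<'E'
from h import *
s=read_state(); c=camera("wrist"); save("w6.png",c["img"])
P=pts(c,s); m=(P[...,2]>.004)&(P[...,2]<.03)&(abs(P[...,0]-.455)<.1)&(abs(P[...,1]+.21)<.05)
print(m.sum(),np.median(P[...,2])); print(cv2.minAreaRect((P[m][:,:2]*1000).astype(np.float32)), np.percentile(P[m][:,2],[10,50,90]))
E
```

```text
time: 16.15
ee_pos: [0.457, -0.2106, 0.0993]
eef_rot: [0.118, 0.993, 0.001, -0.0]
ft_force: [0.9, -0.7, 0.5]
width: 0.041
t16.15 jaw 76.5->76.7 pos [ 0.457  -0.2106  0.0993] w0.0410 f [ 0.9 -0.7  0.5]
turn units [ 0.0005 -0.0005 -0.002 ] shift now [-0.006 -0.023 -0.017] shift after turn [-0.006 -0.023 -0.017]
2415 -0.00023192012654752597
((454.9988708496094, -207.40191650390625), (25.34208106994629, 111.8388671875), 77.1546859741211) [0.00705903 0.00831399 0.00940261]
```

View pics/w6.png

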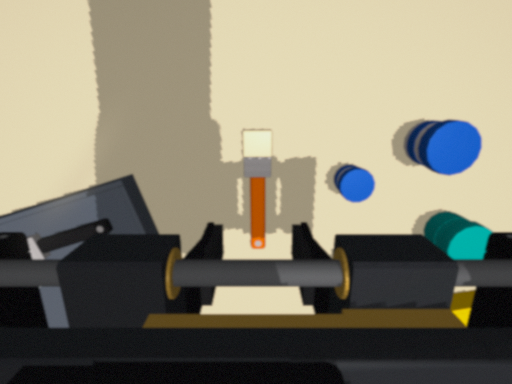

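The orange brush at (258,190) lies between the fingers. The small blue pot at (355,183) is well clear.

```bash
python3 -m inch '[[0,0,0.7,0,0,0],[0,0,0.7,0,0,0],[0,0,0.6,0,0,0],[0,0,0.3,0,0,0],[0,0,0.12,0,0,0]]'; python3 -m inch '[[0,0,0,0,0,0],[0,0,0,0,0,0],[0,0,0,0,0,0],[0,0,0,0,0,0]]' -1 20;python3 -m inch '[[0,0,-0.1,0,0,0],[0,0,-0.5,0,0,0],[0,0,-0.7,0,0,0],[0,0,-0.7,0,0,0],[0,0,-0.4,0,0,0]]'; python3 plan.py .530 -.400 .1 4.1
```

```text
time: 16.82
ee_pos: [0.4576, -0.2126, 0.0025]
eef_rot: [0.119, 0.993, -0.0, -0.0]
ft_force: [0.2, 0.7, -0.7]
width: 0.0414
time: 17.32
ee_pos: [0.458, -0.2121, 0.0033]
eef_rot: [0.119, 0.993, 0.0, 0.0]
ft_force: [0.2, 0.6, 2.2]
width: 0.0137
time: 17.95
ee_pos: [0.4581, -0.2123, 0.1004]
eef_rot: [0.119, 0.993, -0.0, 0.001]
ft_force: [0.2, -0.2, 0.1]
width: 0.0137
t17.95 jaw 76.4->4.1 pos [ 0.4581 -0.2123  0.1004] w0.0137 f [ 0.2 -0.2  0.1]
turn units [6.000e-04 6.000e-04 6.021e-01] shift now [-2.853 -4.137  0.014] shift after turn [-4.81   1.456  0.01 ]
```

```bash
python3 -m inch '[[0,0,0,0,0,0.0753],[0,0,0,0,0,0.0753],[0,0,0,0,0,0.0753],[0,0,0,0,0,0.0753],[0,0,0,0,0,0.0753]]'; python3 -m inch '[[0,0,0,0,0,0.0753],[0,0,0,0,0,0.0753],[0,0,0,0,0,0.0753],[-0.96,0.29,0,0,0,0],[-0.96,0.29,0,0,0,0]]';python3 -m inch '[[-0.96,0.29,0,0,0,0],[-0.96,0.29,0,0,0,0],[-0.96,0.29,0,0,0,0],[0,0,0,0,0,0]]';  python3 plan.py .530 -.400 .1 4.1
python3 - <<'E'
from h import *
s=read_state(); c=camera("wrist"); save("w7.png",c["img"])
E
```

```text
time: 18.58
ee_pos: [0.4574, -0.212, 0.0986]
eef_rot: [0.493, 0.87, -0.0, -0.0]
ft_force: [0.4, 0.4, 0.1]
width: 0.0138
time: 19.2
ee_pos: [0.4867, -0.2874, 0.0988]
eef_rot: [0.681, 0.732, 0.0, -0.0]
ft_force: [1.2, -0.0, 0.8]
width: 0.0137
time: 19.7
ee_pos: [0.5283, -0.4023, 0.098]
eef_rot: [0.683, 0.731, -0.001, -0.0]
ft_force: [-0.4, 0.5, -0.6]
width: 0.0136
t19.70 jaw 3.9->4.1 pos [ 0.5283 -0.4023  0.098 ] w0.0136 f [-0.4  0.5 -0.6]
turn units [-0.0009  0.0006 -0.0016] shift now [ 0.055  0.047 -0.051] shift after turn [ 0.055  0.047 -0.051]
```

View pics/w7.png

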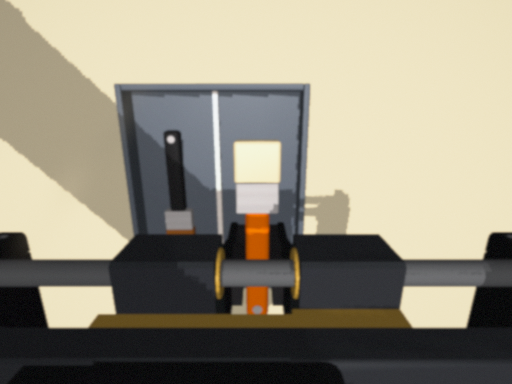

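The orange brush at column 258 is centred between the rib (220) and the wall (302).

```bash
python3 -m inch '[[0.03,0.03,0.7,0,0,0],[0,0,0.7,0,0,0],[0,0,0.5,0,0,0],[0,0,0.23,0,0,0],[0,0,0.11,0,0,0]]'; python3 -m inch '[[0,0,0,0,0,0],[0,0,0,0,0,0]]' -0.5;python3 -m inch '[[0,0,-0.1,0,0,0],[0,0,-0.5,0,0,0],[0,0,-0.7,0,0,0],[0,0,-0.7,0,0,0],[0,0,-0.3,0,0,0]]'; python3 plan.py .629 -.189 .1 4.1
```

```text
time: 20.38
ee_pos: [0.5304, -0.3981, 0.0093]
eef_rot: [0.682, 0.732, 0.0, 0.0]
ft_force: [-0.4, -0.2, -0.6]
width: 0.0138
time: 20.62
ee_pos: [0.5306, -0.3985, 0.0101]
eef_rot: [0.682, 0.732, 0.0, 0.001]
ft_force: [1.0, 0.3, -0.1]
width: 0.0204
time: 21.25
ee_pos: [0.5311, -0.399, 0.1045]
eef_rot: [0.682, 0.732, 0.0, 0.002]
ft_force: [0.8, 0.6, 0.0]
width: 0.0217
t21.25 jaw 4.1->4.1 pos [ 0.5311 -0.399   0.1045] w0.0217 f [0.8 0.6 0. ]
turn units [ 0.0015  0.001  -0.0003] shift now [5.065 2.813 0.11 ] shift after turn [5.062 2.817 0.111]
```

```bash
python3 -m inch '[[0,0,0,0,0,0.058],[0.88,0.34,0,0,0,0],[0.88,0.34,0,0,0,0],[0.88,0.34,0,0,0,0],[0.88,0.34,0,0,0,0]]' 0.45; python3 -m inch '[[0.88,0.34,0,0,0,0],[0.88,0.34,0,0,0,0],[0,0,0,0,0,0]]'; python3 plan.py .629 -.189 .1 -2.9
python3 - <<'E'
from h import *
s=read_state(); c=camera("wrist"); save("w8.png",c["img"])
P=pts(c,s); m=(P[...,2]>.038)&(P[...,2]<.06)&(abs(P[...,0]-.629)<.05)&(abs(P[...,1]+.189)<.05)
print(m.sum()); print(cv2.minAreaRect((P[m][:,:2]*1000).astype(np.float32)), np.percentile(P[m][:,2],[10,50,90]))
E
```

```text
time: 21.88
ee_pos: [0.592, -0.2591, 0.1015]
eef_rot: [0.725, 0.689, 0.0, -0.0]
ft_force: [0.6, 0.4, 0.8]
width: 0.0602
time: 22.25
ee_pos: [0.6239, -0.187, 0.1011]
eef_rot: [0.723, 0.691, 0.001, -0.001]
ft_force: [-0.3, -0.1, 0.9]
width: 0.063
t22.25 jaw -2.6->-2.9 pos [ 0.6239 -0.187   0.1011] w0.0630 f [-0.3 -0.1  0.9]
turn units [ 0.     -0.001   0.0028] shift now [-0.045  0.13   0.028] shift after turn [-0.044  0.13   0.028]
1972
((630.72509765625, -185.88478088378906), (41.1066780090332, 40.699745178222656), 73.28097534179688) [0.03985685 0.04078901 0.0415502 ]
```

View pics/w8.png

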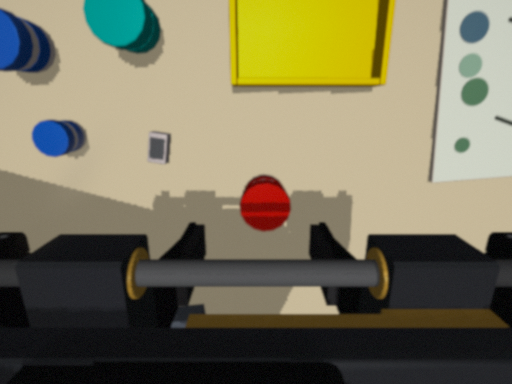

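The red pot at (265,203) sits slightly right of the jaw centre (258), so I shift 6 mm and descend.

```bash
python3 -m inch '[[-0.03,0.15,0.5,0,0,0],[0,0,0.7,0,0,0],[0,0,0.5,0,0,0],[0,0,0.3,0,0,0],[0,0,0.1,0,0,0]]'; python3 -m inch '[[0,0,0,0,0,0],[0,0,0,0,0,0],[0,0,0,0,0,0],[0,0,0,0,0,0]]' -0.3 20;python3 -m inch '[[0,0,-0.1,0,0,0],[0,0,-0.5,0,0,0],[0,0,-0.7,0,0,0],[0,0,-0.6,0,0,0]]'; python3 plan.py .6728 -.0504 .1 -2.9
```

```text
time: 22.92
ee_pos: [0.628, -0.1932, 0.0165]
eef_rot: [0.725, 0.689, -0.0, -0.0]
ft_force: [0.1, -0.1, 0.7]
width: 0.0634
time: 23.42
ee_pos: [0.6288, -0.1929, 0.018]
eef_rot: [0.725, 0.689, 0.0, 0.0]
ft_force: [0.4, 0.2, 4.4]
width: 0.0416
time: 23.92
ee_pos: [0.6286, -0.1932, 0.0957]
eef_rot: [0.725, 0.689, 0.0, 0.001]
ft_force: [0.3, -0.3, -0.7]
width: 0.0412
t23.93 jaw -2.9->-2.9 pos [ 0.6286 -0.1932  0.0957] w0.0412 f [ 0.3 -0.3 -0.7]
turn units [ 0.0006  0.0001 -0.0001] shift now [ 3.621  0.922 -0.107] shift after turn [ 3.621  0.923 -0.107]
```

```bash
python3 -m inch '[[0.88,0.23,0,0,0,0],[0.88,0.23,0,0,0,0],[0.88,0.23,0,0,0,0],[0.86,0.23,0,0,0,0],[0,0,0,0,0,0]]'; python3 plan.py .6728 -.0554 .025 -2.9
python3 - <<'E'
from h import *
s=read_state(); c=camera("wrist"); save("w9.png",c["img"])
c=camera("scene"); save("s9.png",c["img"][120:300,150:350].repeat(3,0).repeat(3,1))
E
```

```text
time: 24.55
ee_pos: [0.6732, -0.0504, 0.0943]
eef_rot: [0.723, 0.691, 0.001, -0.0]
ft_force: [0.1, 0.1, 0.2]
width: 0.0411
t24.55 jaw -2.6->-2.9 pos [ 0.6732 -0.0504  0.0943] w0.0411 f [0.1 0.1 0.2]
turn units [ 0.0004 -0.001   0.0026] shift now [-0.128 -0.006  1.733] shift after turn [-0.124 -0.004  1.733]
```

View pics/w9.png

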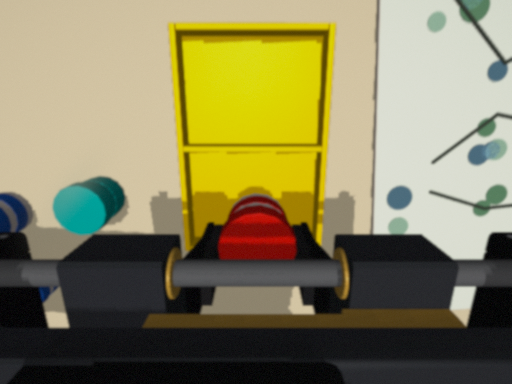

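View pics/s9.png

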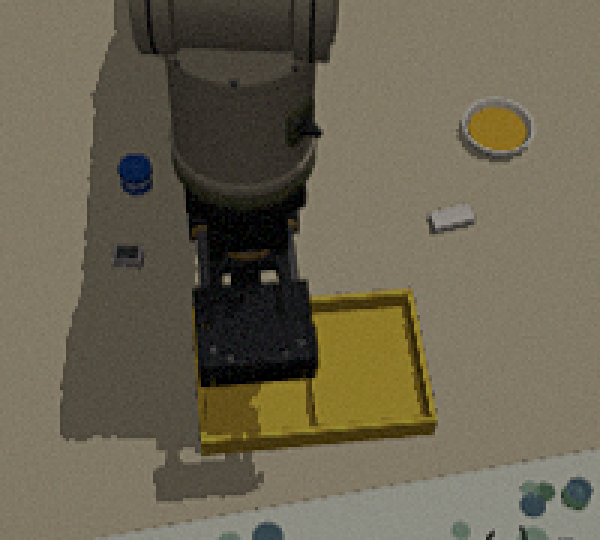

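The red pot at (257,235) is over the near bay of the yellow tray, left–right centred (185–325).

```bash
python3 -m inch '[[-0.12,0,0.5,0,0,0],[0,0,0.6,0,0,0],[0,0,0.4,0,0,0],[0,0,0.22,0,0,0],[0,0,0.06,0,0,0]]'; python3 -m inch '[[0,0,0.02,0,0,0],[0,0,0,0,0,0],[0,0,0,0,0,0]]' 0.25;python3 -m inch '[[0,0,-0.1,0,0,0],[0,0,-0.5,0,0,0],[0,0,-0.7,0,0,0],[0,0,-0.7,0,0,0],[0,0,-0.3,0,0,0]]'; python3 plan.py .446 -.058 .11 -2.9
```

```text
time: 25.28
ee_pos: [0.6717, -0.0603, 0.022]
eef_rot: [0.725, 0.689, -0.0, -0.0]
ft_force: [-4.9, -0.6, 7.5]
width: 0.0415
time: 25.65
ee_pos: [0.6722, -0.0596, 0.0217]
eef_rot: [0.725, 0.689, 0.0, 0.0]
ft_force: [-0.4, -0.1, -0.2]
width: 0.0535
time: 26.28
ee_pos: [0.6731, -0.06, 0.1165]
eef_rot: [0.725, 0.689, 0.001, 0.001]
ft_force: [0.8, 0.7, 0.2]
width: 0.0543
t26.27 jaw -2.9->-2.9 pos [ 0.6731 -0.06    0.1165] w0.0543 f [0.8 0.7 0.2]
turn units [ 0.0018 -0.0002 -0.    ] shift now [-0.238 -5.673  0.141] shift after turn [-0.237 -5.672  0.163]
```

```bash
python3 -m inch '[[-0.04,-0.945,0.03,0,0,0],[-0.04,-0.945,0.03,0,0,0],[-0.04,-0.945,0.03,0,0,0],[-0.04,-0.945,0.03,0,0,0],[-0.04,-0.945,0.03,0,0,0]]' 0.45; python3 -m inch '[[-0.04,-0.945,0.03,0,0,0],[0,0,0,0,0,0],[0,0,0,0,0,0]]'; python3 plan.py .446 -.058 .1 -2.9
python3 - <<'E'
from h import *
s=read_state(); c=camera("wrist"); save("w10.png",c["img"])
P=pts(c,s); m=(P[...,2]>.038)&(P[...,2]<.06)&(abs(P[...,0]-.446)<.05)&(abs(P[...,1]+.058)<.05)
print(m.sum()); print(cv2.minAreaRect((P[m][:,:2]*1000).astype(np.float32)), np.percentile(P[m][:,2],[10,50,90]))
E
```

```text
time: 26.9
ee_pos: [0.4814, -0.0582, 0.1073]
eef_rot: [0.725, 0.689, 0.0, -0.0]
ft_force: [-0.5, -0.5, 1.0]
width: 0.0632
time: 27.28
ee_pos: [0.4456, -0.0577, 0.1066]
eef_rot: [0.725, 0.689, 0.001, 0.0]
ft_force: [-0.4, -0.7, 0.1]
width: 0.0632
t27.27 jaw -2.9->-2.9 pos [ 0.4456 -0.0577  0.1066] w0.0632 f [-0.4 -0.7  0.1]
turn units [ 0.0006 -0.0003  0.0001] shift now [-0.006  0.009  0.166] shift after turn [-0.006  0.009  0.166]
1899
((446.1813659667969, -53.800357818603516), (40.667484283447266, 40.32310104370117), 88.19050598144531) [0.03988428 0.04078408 0.04162339]
```

View pics/w10.png

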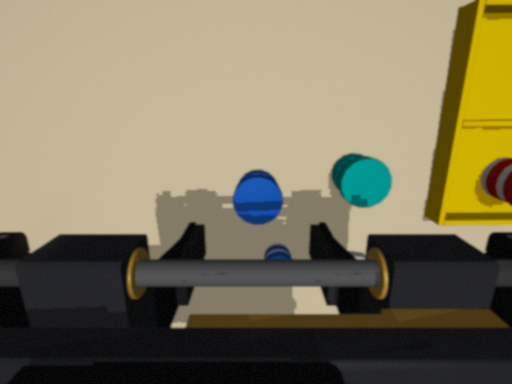

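The larger blue pot at (258,197) is between the fingers. The turquoise one at (362,180) is outside them.

```bash
python3 -m inch '[[0.05,0,0.6,0,0,0],[0,0,0.7,0,0,0],[0,0,0.5,0,0,0],[0,0,0.34,0,0,0],[0,0,0.1,0,0,0]]'; python3 -m inch '[[0,0,0,0,0,0],[0,0,0,0,0,0],[0,0,0,0,0,0],[0,0,0,0,0,0]]' -0.3 20;python3 -m inch '[[0,0,-0.1,0,0,0],[0,0,-0.5,0,0,0],[0,0,-0.7,0,0,0],[0,0,-0.7,0,0,0]]'; python3 plan.py .677 .036 .1 -2.9
```

```text
time: 27.95
ee_pos: [0.4451, -0.056, 0.0159]
eef_rot: [0.725, 0.689, -0.001, -0.0]
ft_force: [0.7, 0.9, 0.1]
width: 0.0631
time: 28.45
ee_pos: [0.4455, -0.0558, 0.017]
eef_rot: [0.725, 0.689, 0.001, 0.0]
ft_force: [-0.8, -0.4, 4.4]
width: 0.0415
time: 28.95
ee_pos: [0.4447, -0.056, 0.0974]
eef_rot: [0.725, 0.689, -0.0, -0.0]
ft_force: [0.3, -0.0, -0.7]
width: 0.0413
t28.95 jaw -2.9->-2.9 pos [ 0.4447 -0.056   0.0974] w0.0413 f [ 0.3 -0.  -0.7]
turn units [-0.0002  0.     -0.    ] shift now [ 2.59   5.685 -0.068] shift after turn [ 2.59   5.685 -0.065]
```

```bash
python3 -m inch '[[0.43,0.947,0,0,0,0],[0.43,0.947,0,0,0,0],[0.43,0.947,0,0,0,0],[0.43,0.947,0,0,0,0],[0.43,0.947,0,0,0,0]]'; python3 -m inch '[[0.43,0.947,0,0,0,0],[0,0,0,0,0,0],[0,0,0,0,0,0]]'; python3 plan.py .677 .036 .022 -2.9
python3 - <<'E'
from h import *
s=read_state(); c=camera("wrist"); save("w11.png",c["img"])
E
```

```text
time: 29.58
ee_pos: [0.6395, 0.0211, 0.0964]
eef_rot: [0.725, 0.689, -0.0, -0.0]
ft_force: [0.5, -0.0, -0.1]
width: 0.0413
time: 29.95
ee_pos: [0.6766, 0.0351, 0.0962]
eef_rot: [0.725, 0.689, -0.001, -0.0]
ft_force: [-0.7, -0.0, -1.0]
width: 0.0413
t29.95 jaw -2.9->-2.9 pos [0.6766 0.0351 0.0962] w0.0413 f [-0.7 -0.  -1. ]
turn units [-0.0005  0.0003 -0.0002] shift now [0.025 0.011 1.854] shift after turn [0.023 0.009 1.854]
```

View pics/w11.png

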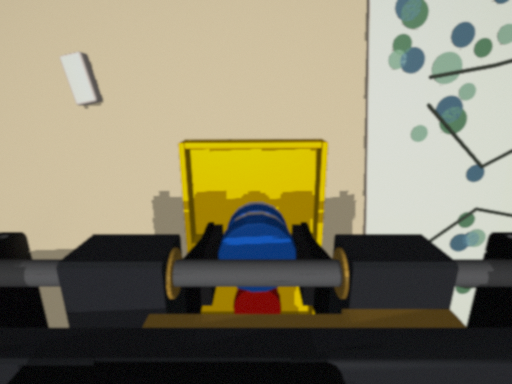

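The blue pot at (257,240) is centred over the far bay, and the red pot is standing in the other at (257,300).

```bash
python3 -m inch '[[0,0,0.5,0,0,0],[0,0,0.6,0,0,0],[0,0,0.45,0,0,0],[0,0,0.22,0,0,0],[0,0,0.07,0,0,0]]'; python3 -m inch '[[0,0,0.02,0,0,0],[0,0,0,0,0,0],[0,0,0,0,0,0]]' 0.25;python3 -m inch '[[0,0,-0.1,0,0,0],[0,0,-0.5,0,0,0],[0,0,-0.7,0,0,0],[0,0,-0.7,0,0,0],[0,0,-0.7,0,0,0]]'
python3 -m inch '[[0,-0.9,-0.3,0,0,0],[0,-0.9,-0.3,0,0,0],[0,-0.9,-0.3,0,0,0],[0,-0.9,-0.3,0,0,0],[0,-0.9,0,0,0,0]]'
python3 seg.py crop2.png | awk '$1!="" ' | grep -v "xy [89]"
python3 - <<'E'
from h import *
c=camera("top"); save("top2.png",c["img"])
c=camera("scene"); save("scene2.png",c["img"])
E
```

```text
time: 30.62
ee_pos: [0.677, 0.0356, 0.0225]
eef_rot: [0.725, 0.689, -0.0, -0.0]
ft_force: [1.4, 0.2, -0.1]
width: 0.0415
time: 31.0
ee_pos: [0.6776, 0.0358, 0.0227]
eef_rot: [0.725, 0.689, 0.0, 0.0]
ft_force: [0.6, 0.1, -0.5]
width: 0.0535
time: 31.62
ee_pos: [0.6775, 0.0356, 0.1328]
eef_rot: [0.725, 0.689, 0.001, 0.0]
ft_force: [0.2, 0.5, 0.2]
width: 0.0546
time: 32.25
ee_pos: [0.4972, 0.0446, 0.1804]
eef_rot: [0.725, 0.689, 0.002, 0.001]
ft_force: [0.1, -0.5, -0.9]
width: 0.0546
table z 0.00045332391278773976
[123.  91.] 347 xy 799 326 wh 44 89 ang 32.1 zmax 0.06 z90 0.053 mean [791. 317.] [68 61 55]
[283.  96.] 154 xy 797 -84 wh 37 65 ang 14.8 zmax 0.012 z90 0.01 mean [798. -85.] [101 108  98]
[203.  94.] 31 xy 798 118 wh 25 13 ang 3.7 zmax 0.013 z90 0.01 mean [798. 118.] [137 134 127]
[184.  94.] 28 xy 796 170 wh 17 13 ang 2.7 zmax 0.01 z90 0.009 mean [796. 170.] [78 92 84]
[188.  96.] 26 xy 788 157 wh 11 22 ang 81.2 zmax 0.011 z90 0.009 mean [790. 157.] [105 111  99]
[174. 101.] 58 xy 779 192 wh 31 27 ang 86.5 zmax 0.012 z90 0.01 mean [777. 194.] [135 133 126]
[244. 100.] 38 xy 
[... 725 characters left out ...]
 [533. -47.] [ 7 73 69]
[305. 195.] 72 xy 540 -141 wh 26 17 ang 80.2 zmax 0.019 z90 0.015 mean [ 540. -141.] [82 76 74]
[ 87. 207.] 452 xy 496 387 wh 57 61 ang 1.6 zmax 0.018 z90 0.015 mean [497. 388.] [ 89  95 108]
[406. 202.] 387 xy 530 -396 wh 30 119 ang 1.4 zmax 0.019 z90 0.016 mean [ 530. -388.] [115  80  51]
[419. 216.] 74 xy 496 -421 wh 15 69 ang 1.7 zmax 0.016 z90 0.012 mean [ 495. -420.] [98 97 95]
[162. 229.] 511 xy 448 202 wh 65 64 ang 7.2 zmax 0.02 z90 0.014 mean [448. 203.] [127 114  40]
[299. 226.] 124 xy 463 -128 wh 27 27 ang 2.2 zmax 0.035 z90 0.031 mean [ 462. -128.] [ 22  52 101]
[418. 232.] 403 xy 453 -409 wh 35 115 ang 7.5 zmax 0.02 z90 0.016 mean [ 457. -414.] [56 44 36]
```

View pics/top2.png

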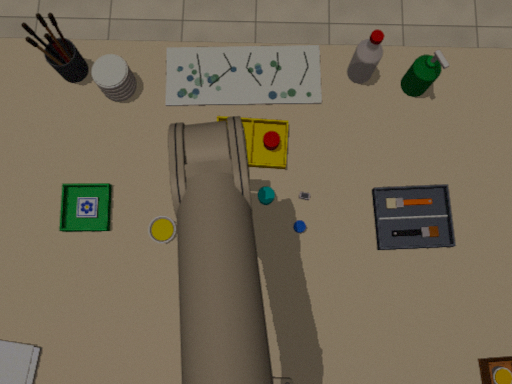

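View pics/scene2.png

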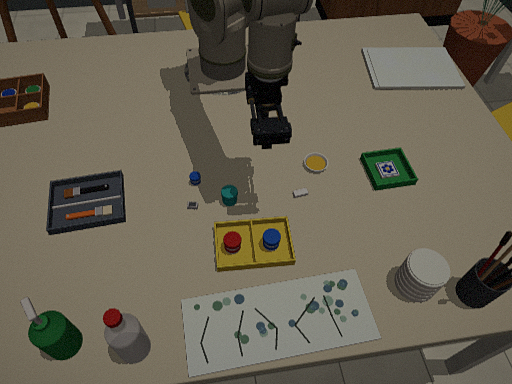

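Scene view: the pots stand one per bay (232,242) and (271,238), the brushes lie one each side of the rib (87,190) and (90,212), the tile is face up in the green tray (388,169), and the dish is at its start (316,162). I check heights in the trays before handing in.

```bash
python3 - <<'E'
from h import *
c=camera("scene"); P=pts(c); img=c["img"].astype(int)
def rep(n,box,zlo,zhi):
    x0,x1,y0,y1=box; m=(P[...,0]>x0)&(P[...,0]<x1)&(P[...,1]>y0)&(P[...,1]<y1)&(P[...,2]>zlo)&(P[...,2]<zhi)
    r=cv2.minAreaRect((P[m][:,:2]*1000).astype(np.float32)); print(n,m.sum(),np.round(r[0]),np.round(r[1]),round(r[2],1),"z10/50/90",(np.percentile(P[m][:,2],[10,50,90])*1000).round(1))
rep("red",(.63,.72,-.1,-.015),.04,.07); rep("blue",(.63,.72,0.0,.08),.04,.07)
rep("tile",(.46,.54,.35,.43),.008,.022)
rep("orange",(.509,.55,-.47,-.33),.009,.022); rep("black",(.437,.477,-.47,-.34),.009,.022)
rep("dish",(.40,.49,.15,.25),.005,.03)
close_job()
E
```

```text
red 239 [672. -55.] [40. 41.] 7.6 z10/50/90 [44.  46.1 48.2]
blue 239 [677.  36.] [39. 41.] 79.2 z10/50/90 [43.8 46.1 47.9]
tile 288 [501. 391.] [68. 65.] 85.6 z10/50/90 [ 9.9 12.4 14.5]
orange 318 [ 529. -394.] [ 27. 113.] 0.9 z10/50/90 [11.  13.7 15.7]
black 284 [ 456. -406.] [ 30. 110.] 3.9 z10/50/90 [10.7 13.7 15.6]
dish 363 [454. 205.] [80. 66.] 6.9 z10/50/90 [ 6.4  8.8 14.4]
the job is handed in; nothing more can be done
```

The desk is sorted and the job was handed in at about 33 s of the 128 s allowed. I placed the tile, the black brush, the orange brush, the red pot and the larger blue pot, in that order. Each was lowered to the tray floor before the fingers opened. I left the turquoise pot and the small blue one alone.

**Last checks:**
- **Pots:** both stand upright, one in each bay of the yellow tray, at about y = -48 mm (red) and +43 mm (blue) in its frame. Their tops are 44–48 mm above the table, as expected on the 4 mm floor.
- **Brushes:** both lie flat, one on each side of the rib, within about 4° of lengthwise.
- **Tile:** it lies flat and face up at about the middle of the green tray.
- **Dish:** the overhead camera puts it where it began, at (448, 202–203) mm.

**Disagreements:**
- The wrist camera read about 3–4 mm higher in y than the overhead camera. I steered between the two, and it did not affect any grasp.
- The scene camera's outlines of the dish and tile came out larger than the objects, which I took to be neighbouring surfaces caught in the measurement. For the dish's position I relied on the overhead camera.
- The arm hid the blue pot from the overhead camera at the end, so its position comes from the scene camera alone.

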